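# Set the channel drum and key the microphone

## Robot

A 6-joint arm with a two-finger parallel gripper is mounted at the origin on the work surface. World frame = base frame: x ahead of the robot, y to its left, z up, the work surface at z = 0. Lengths are in m, angles in rad, forces in N, time in s.
With the tool pointing down it reaches from about 0.425 to 0.95 m from the base axis. Payload 3.5 kg.
Tool frame: the origin (TCP) lies on the centre line of the jaws, within the pads' length; the fingertips stand 14 mm ahead of it and the grasp point (between the pads) lies 5 mm behind it (ctrl.finger_overhang is the distance from the TCP to the fingertips, in m); z points along the fingers, y is the line along which they close (so a half turn about z gives the same grasp; the last joint's range is limited). The gripper opens to 85 mm and grips with 20 to 120 N. Pads are 22 mm wide; open, the fingers measure 114 mm over their backs; the gripper's body (76 mm by 85 mm) begins 54 mm behind the grasp point. The pads swing forward as they close: fully open they stand 13 mm farther back than shut.
Start: joints at [-1.386, 0.286, 1.577, -0, 1.279, -0.15], TCP at [0.222, -0.637, 0.223] pointing down, gripper open.
Joint ranges: [-2.77, 2.77], [-0.9, 2.22], [0.21, 2.48], [-1.53, 4.67], [0.24, 2.81], [-2.84, 2.84]. Speed limits (rad/s): [2.79, 2.79, 3.14, 3.14, 3.14, 3.14].

## Interface

Orientations are given as a unit quaternion [x, y, z, w].
In Python, from plant import ctrl gives the robot as it stands.
- The arm moves only by the tool send_rows, never from a script. Its argument "moves" is text: rows parted by semicolons, each of 7 numbers parted by spaces: the turn, a rotation vector about the tool's x, y, z in units of 360 degrees (1.0 is 360 degrees), then the shift along the tool's x, y, z in units of 20 cm (1.0 is 20 cm), then the gripper's target within -1 to 1 (fully open at 1, half-way at 0, shut at -1). A call has 1 to 12 rows; each row is the pose to reach, as a shift and turn from the pose commanded when the call began, along the tool's axes at that moment, turning the shorter way round; what a row does not reach only later rows make up. A row lasts 1/8 s, in which the tool goes at most 62.5 mm and 10.7 degrees, less where a joint would pass 70% of its speed; a pose out of reach is approached as far as the arm can. A call with a number of a shift or a turn outside -1 to 1 is refused whole. A call with a gripper value outside its range is refused whole. The fingers move at their own pace and stop on an object; "newtons" is the grip in N (left out, the last holds). Time passes only in rows, so rows that repeat a pose let the fingers close. It gives the time, the measured TCP pose, the force, the opening and the grip force at its end, in the units of the state.
- ctrl.get_state(): the state, without advancing time (a new reading comes with each control period).
- ctrl.read_camera(name): name is "scene" or "top" or "wrist"; returns a dict with "image" (400x640x3 uint8, red, green, blue), "fovy" (degrees; the focal length in pixels is half the picture's height over the tangent of half this angle, whatever the lens; pixels are square), "cx", "cy" (the principal point, pixels), "extrinsics" (4x4, takes a point from camera to world coordinates). Camera axes: x right, y up, looking along -z (the intrinsics and any distortion apply to the point x, -y, -z); pixel columns grow to the right and rows downward; lengths in m; the calibration is good to about 2 mm. A picture is of the moment at which its call begins. There is no depth.
- ctrl.sign_off(): hands the job in; it is judged then, once.
The state is a dict: "time": time; "qpos": joint angles; "dq": joint speeds; "joint_efforts": joint torques, N m; "eef_pos": TCP position; "tcp_rot": TCP orientation; "contact_force": force on the tool from outside, world axes, zero at the start; "wrist_torque": the same for the moment, N m; "opening": opening from 0.0 (shut) to 1.0 (fully open); "finger_force": force on a finger pad.
Only numpy, scipy, OpenCV 4.12 (cv2) and the standard library are available. Lean on these libraries where they do the work, as an engineer would, in place of code of your own. Each camera call takes 0.05 s, during which the arm holds its last target. There are 200 camera calls.

## Task

Roll the radio's channel drum with a fingertip on its rubber tyre, gently, until the number 4 stands in the middle of the small window. Let go of the drum, then press the bar on the desk microphone's foot all the way down, hold it down for a good second and let it come up again. Key the microphone only with 4 in the window, press nothing hard, and leave the mug, jar and screwdriver alone.

Things in the scene. Friction and masses are not known exactly. Their poses are not given: they have to be found in the camera images.
- radio: Dark desk radio, fixed to the desk: 200 mm deep (x), 240 mm wide (y), flat top 118 mm high. Origin: centre of its underside; +x to its back (away from the robot at yaw 0), z up. A black rubber-tyred drum stands out of a slot in its top; on the drum's +y side is a small framed window. Nothing on it may be pressed with more than 35 N.
- tyre_top (a point): Highest point of the smooth rubber tyre, mid-width, fixed to the radio (does not turn), at (-20, -33, 131) mm in its frame, axes as the radio's. The tyre (radius 56 mm, 44 mm wide in y) stands 13 mm out of a slot 78 mm long (x), between two guard ribs 8 mm thick and 6 mm high, 3 mm from its sides, so it cannot be pinched, only rolled by a fingertip pressed on it and dragged along x.
- drum_axle (a point): Middle of the drum's axle under the tyre, fixed to the radio, 56 mm below tyre_top; the axle runs along the radio's y. The drum is rigid under the finger, stiff to turn (0.3 N m, 5.4 N at the rim: some 9 to 14 N of finger pressure is needed), slips under a lighter finger and stays where it is left. Without slip, 56 mm of drag gives 1 rad.
- window (a point): Middle of the window, fixed to the radio, at (-20, 18, 114) mm in its frame, on the number barrel's face just below the plate; opening 28 (x) x 26 (y) mm. Black numbers 1 to 8, 20 mm tall, on a white barrel (radius 39 mm) that turns with the tyre; upright for someone on the robot's side (top of the digit to the radio's +x).
- number4 (a point): Centre of the printed number 4 on the barrel: it goes round with the drum, and stands in the window when it coincides with window.
- chan_drum (a joint): Angle of the drum, rad, endless. Grows as the top of the tyre moves towards the radio's back (+x). Number n is in the middle of the window at (n-1) x 0.785 plus any whole turn, so 4 is at 2.356, 8.639 or -3.927. Either direction may be used.
- mic: Desk microphone, fixed to the desk: flat dark foot 180 (x) x 100 (y) mm, top 35 mm high; origin: centre of its underside. An upright stem with the head (42 mm across, top at 243 mm) stands at x = +60 mm; the press-to-talk bar is at x = -60 mm, towards the robot. Nothing on it may be pressed with more than 35 N.
- key_top (a point): Centre of the upper face of the grey press-to-talk bar, 36 (x) x 64 (y) mm; 43 mm above the desk when up, moves with the bar.
- key_bar (a joint): Travel of the bar, m: 0 up, 0.006 fully down. Spring: starts to move at about 2 N, fully down at about 5.5 N, then a rigid stop; it comes up by itself.
- mug: White mug, 76 mm across, 90 mm high, standing loose behind the microphone; origin at the centre of its underside.
- jar: Small jar, 56 mm across, 80 mm high, standing loose beside the microphone (-y side); origin at the centre of its underside.
- driver: Screwdriver 170 mm long lying on the desk beside the microphone (+y side); origin near its middle, x along it towards the tip.
Things that resemble listed ones, but are neither listed nor needed, are in the scene too. Leave any pink look-alike of the mic alone.

How it is judged:
On the way, in this order (a step that is already met when the one before it is completed fails the run):
1. the number 4 stands in the window and the radio is let go (distance between number4 and window below 0.005 m and contact force between anything else and radio below 0.2 N and velocity of joint chan_drum between -0.05 and 0.05 rad/s), for 0.2 s.
2. the microphone bar is held fully down with 4 in the window (distance between number4 and window below 0.005 m and value of joint key_bar above 0.0045 m), for 0.8 s.
At the end, for the whole second after the job is handed in: Number 4 is within 5 mm of the middle of the window, the drum is at rest and let go, and the microphone bar is up again (within 1 mm) (distance between number4 and window below 0.005 m and value of joint key_bar below 0.001 m and velocity of joint chan_drum between -0.05 and 0.05 rad/s); the robot touches nothing.
It fails at once if more than 35 N on the radio or its drum (contact force between anything else and radio above 35 N).
It fails at once if more than 35 N on the microphone or its bar (contact force between anything else and mic above 35 N).
It fails at once if the microphone is keyed with the wrong number in the window (value of joint key_bar above 0.003 m and distance between number4 and window above 0.006 m).
It fails at once if the mug, jar or screwdriver is disturbed (2 cm) (distance of any of mug, jar, driver from where it was at the start of the episode above 0.02 m).
It also fails if it takes over 72 s, if anything falls off the work surface, if the arm or the gripper's body presses on something with over 40 N, if the wrist force passes 120 N, or if a joint passes its speed limit or range.

## Working session

There is one attempt and no reset: what is moved stays moved. The work goes in short steps, Python scripts to look and compute and a tool call to move; the robot and the scene stay as the last step left them, time stands still between calls to the robot, and variables do not carry over. Pictures are saved under pics/ and viewed, at most 10 in all, crops included, and the job is handed in when it is done.

Besides the shell and the picture viewer there is one more tool, called after ">>>" as name(argument=value, ...) on one line, values as JSON. send_rows: Moves the arm, as the interface text tells. Its arguments: {"type":"object","properties":{"moves":{"type":"string"},"newtons":{"type":"number"}},"required":["moves"]}

```bash
mkdir -p pics; cat > h.py <<'E'
import numpy as np, cv2
from plant import ctrl
def cam(n,save=None):
    c=ctrl.read_camera(n)
    if save: cv2.imwrite('pics/'+save,c['image'][:,:,::-1])
    return c
def ray(c,u,v):
    f=200/np.tan(np.radians(c['fovy'])/2);E=np.array(c['extrinsics'])
    d=E[:3,:3]@np.array([(u-c['cx'])/f,-(v-c['cy'])/f,-1]);return E[:3,3],d
def atz(c,u,v,z):
    o,d=ray(c,u,v);return o+d*(z-o[2])/d[2]
def proj(c,p):
    f=200/np.tan(np.radians(c['fovy'])/2);E=np.array(c['extrinsics'])
    q=E[:3,:3].T@(np.array(p)-E[:3,3]);return c['cx']+f*q[0]/-q[2],c['cy']-f*q[1]/-q[2]
E
python3 - <<'E'
from h import *
import pickle
d={}
for n in('scene','top','wrist'):
    c=cam(n,n+'0.png');d[n]={k:v for k,v in c.items()};print(n,c['fovy'],c['cx'],c['cy'],[k for k in c],np.round(c['extrinsics'],3).tolist())
pickle.dump(d,open('c0.pkl','wb'))
s=ctrl.get_state();print(s,ctrl.finger_overhang)
E
```

```text
scene 47.51452845386594 319.59846792827 193.37868539170606 ['image', 'fovy', 'cx', 'cy', 'extrinsics'] [[0.831, -0.402, 0.384, 0.989], [0.555, 0.617, -0.557, -0.504], [-0.013, 0.676, 0.736, 0.815], [0.0, 0.0, 0.0, 1.0]]
top 52.879206821345235 326.60248883393984 198.96785292172913 ['image', 'fovy', 'cx', 'cy', 'extrinsics'] [[0.015, 0.991, -0.135, 0.496], [-1.0, 0.012, -0.023, 0.006], [-0.021, 0.135, 0.991, 1.078], [0.0, 0.0, 0.0, 1.0]]
wrist 68.81071580325147 317.21054792867744 197.66692157561005 ['image', 'fovy', 'cx', 'cy', 'extrinsics'] [[0.328, 0.907, 0.265, 0.29], [-0.945, 0.315, 0.092, -0.612], [-0.0, -0.28, 0.96, 0.373], [0.0, 0.0, 0.0, 1.0]]
{'time': 0.15, 'qpos': array([-1.38601997e+00,  2.86988571e-01,  1.57787200e+00, -4.56474065e-06,
        1.27857998e+00, -1.49999922e-01]), 'dq': array([-7.94065907e-04, -2.64688198e-03, -2.48629862e-03, -1.22988327e-04,
       -6.15465645e-04,  3.44957481e-05]), 'joint_efforts': array([ 4.09027843e-04, -4.06604183e+01, -2.93142074e+01, -2.08838596e-04,
        3.95442519e-03, -7.36184234e-06]), 'eef_pos': array([ 0.22170411, -0.63698549,  0.2216304 ]), 'tcp_rot': array([ 9.86022754e-01,  1.66608146e-01, -1.82497258e-05, -9.23773095e-04]), 'contact_force': array([-1.19256821, -0.10634723,  0.51882581]), 'wrist_torque': array([-0.00253438, -0.01671916, -0.00039192]), 'finger_force': 0.0, 'opening': 0.9987796801479666} 0.014
```

View pics/top0.png

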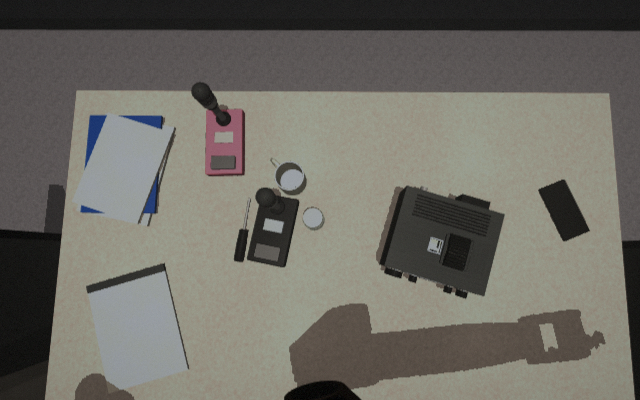

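View pics/scene0.png

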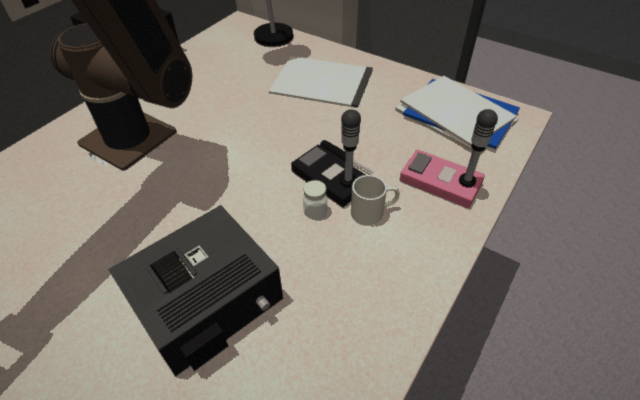

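The top view shows the radio around (445,240), with its window at (435,245) and tyre at (457,252). The dark mic is around (273,230) with its bar at (267,253). The scene view shows the radio window at (197,256) and the mic bar at (313,157). Next I'll enlarge these areas.

```bash
python3 - <<'E'
import cv2,numpy as np
t=cv2.imread('pics/top0.png');s=cv2.imread('pics/scene0.png')
def cr(i,x,y,w,h,k=None):
    return cv2.resize(cv2.convertScaleAbs(i[y:y+h,x:x+w],alpha=1.8,beta=10),(400,300),interpolation=cv2.INTER_CUBIC)
m=np.vstack([np.hstack([cr(t,370,180,140,105+15-15),cr(s,100,200,200,150)]),np.hstack([cr(t,230,185,120,90),cr(s,280,100,140,105)])])
m[:300,:400]=cr(t,370,180,160,120)
cv2.imwrite('pics/m1.png',m)
E
```

```text
(no output)
```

View pics/m1.png

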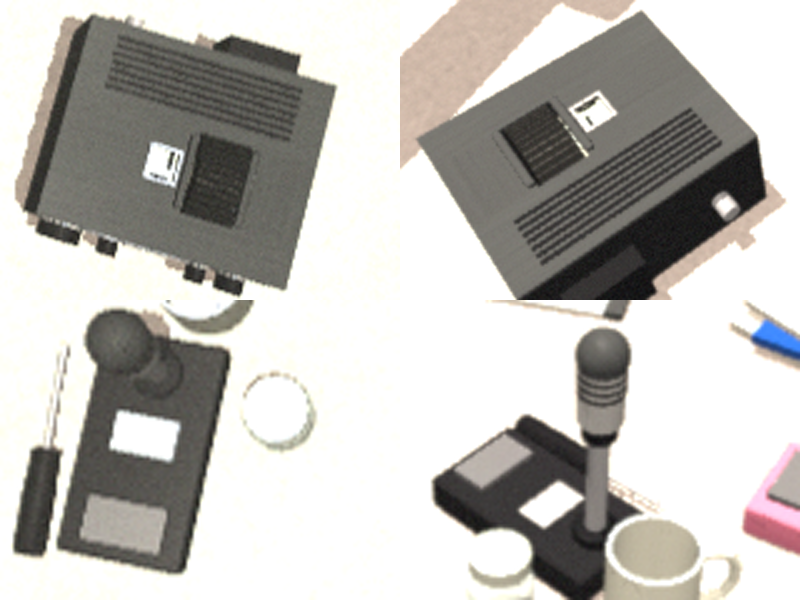

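```bash
cat >> h.py <<'E'
def tri(obs):
    A=np.zeros((3,3));b=np.zeros(3)
    for c,u,v in obs:
        o,d=ray(c,u,v);d=d/np.linalg.norm(d);P=np.eye(3)-np.outer(d,d);A+=P;b+=P@o
    x=np.linalg.solve(A,b);return x,[np.round(np.array(proj(c,x))-[u,v],1) for c,u,v in obs]
E
python3 - <<'E'
from h import *
import pickle
d=pickle.load(open('c0.pkl','rb'));T,S=d['top'],d['scene']
for n,a,b in(('win',(435.2,245.2),(196.5,255)),('key',(267.2,251.9),(312.6,156))):
    print(n,tri([(T,*a),(S,*b)]))
C=[atz(T,u,v,.118) for u,v in((408,186),(504,214.4),(484.8,296),(385.2,266))]
print(np.round(C,4),np.mean(C,0)); C=np.array(C)
for i in range(4): e=C[(i+1)%4]-C[i];print(np.linalg.norm(e),np.degrees(np.arctan2(e[1],e[0])))
print([np.round(atz(S,*p,.118),4) for p in((109,269),(221,206),(278.5,268.5))])
K=[atz(T,230+u/3.3333,185+v/3.3333,.043) for u,v in((88,195),(168,205),(161,254),(81,243))]
print('key corners',np.round(K,4),np.mean(K,0))
print('tyre',atz(T,456.4,252,.131))
E
```

```text
win (array([ 0.51943264, -0.23024056,  0.11708504]), [array([0.2, 0.1]), array([ 0.3, -0. ])])
key (array([0.49815796, 0.18064589, 0.03799364]), [array([0.1, 0.1]), array([ 0.1, -0. ])])
[[ 0.6606 -0.1675  0.118 ]
 [ 0.5948 -0.3938  0.118 ]
 [ 0.4045 -0.3413  0.118 ]
 [ 0.4695 -0.1118  0.118 ]] [ 0.53234895 -0.2535815   0.118     ]
0.235641536345406 -106.22775797386795
0.1974046462869626 164.58960346388068
0.2385487058663279 74.18905791536005
0.19911995903985952 -16.252172414284043
[array([ 0.4077, -0.341 ,  0.118 ]), array([ 0.4761, -0.1153,  0.118 ]), array([ 0.6654, -0.1708,  0.118 ])]
key corners [[0.5194 0.2086 0.043 ]
 [0.5126 0.1466 0.043 ]
 [0.4753 0.1508 0.043 ]
 [0.4827 0.2126 0.043 ]] [0.49751314 0.17966089 0.043     ]
tyre [ 0.50442587 -0.2750229   0.131     ]
```

>>> send_rows(moves="0 0 0.03 0.24 -0.15 0 -1; 0 0 0.055 0.48 -0.31 0 -1; 0 0 0.08 0.72 -0.46 0 -1; 0 0 0.098 0.96 -0.61 0 -1; 0 0 0.098 0.96 -0.61 0 -1; 0 0 0.098 0.96 -0.61 0 -1", newtons=20)

```text
time: 0.9
eef_pos: [0.363, -0.4593, 0.2226]
tcp_rot: [0.99, -0.139, -0.0, 0.0]
contact_force: [0.1, 0.2, -0.5]
opening: 0.002
finger_force: 0.0
```

```bash
cat >> h.py <<'E'
from scipy.spatial.transform import Rotation as R
def goto(x,y,z):
    s=ctrl.get_state();r=R.from_quat(s['tcp_rot'])
    print('t',s['time'],'units',np.round(r.inv().apply(np.array([x,y,z])-s['eef_pos'])/.2,4),'pos',np.round(s['eef_pos'],4),'tool x deg',np.degrees(np.arctan2(*r.apply([1,0,0])[[1,0]])),'z',np.round(r.apply([0,0,1]),3),'F',np.round(s['contact_force'],2))
E
python3 -c "
from h import *
goto(.5047,-.2795,.185)"
```

```text
t 0.9 units [ 0.4329 -1.0595  0.1876] pos [ 0.363  -0.4593  0.2226] tool x deg -16.024994138173913 z [-0. -0. -1.] F [ 0.11  0.18 -0.47]
```

>>> send_rows(moves="0 0 0 0.11 -0.26 0 -1; 0 0 0 0.22 -0.52 0 -1; 0 0 0 0.32 -0.78 0.1 -1; 0 0 0 0.43 -1 0.18 -1; 0 0 0 0.43 -1 0.18 -1; 0 0 0 0.43 -1 0.18 -1")

```text
time: 1.65
eef_pos: [0.5007, -0.2924, 0.1868]
tcp_rot: [0.99, -0.141, -0.0, 0.0]
contact_force: [-0.6, -0.9, -0.2]
opening: 0.005
finger_force: 0.0
```

```bash
python3 -c "
from h import *
import pickle
c=cam('wrist','w1.png');pickle.dump(c,open('c1.pkl','wb'));goto(.5047,-.2795,.185)
print(proj(c,(.519,-.231,.117)),proj(c,(.5047,-.2795,.131)))"
```

```text
t 1.7 units [ 0.0009 -0.0692  0.0109] pos [ 0.5007 -0.2927  0.1872] tool x deg -16.203062737609272 z [ 0.    -0.001 -1.   ] F [ 0.5  -0.53  0.3 ]
(np.float64(238.58283589978984), np.float64(206.54555731228135)) (np.float64(301.21852982906574), np.float64(212.52728292168686))
```

View pics/w1.png

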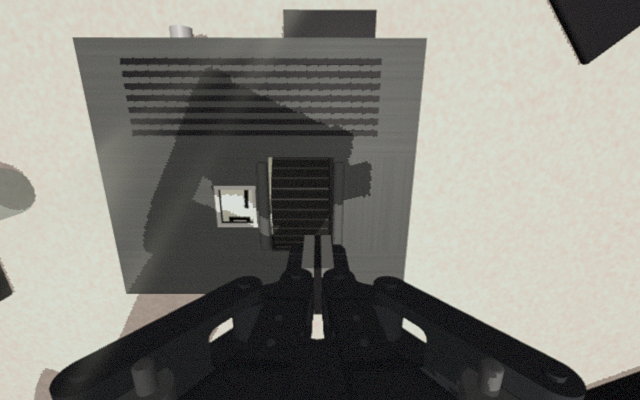

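The wrist view shows the window at (236,206) and the tyre centred at column 301, between ribs at 262 and 340. The digit needs enlarging.

```bash
python3 - <<'E'
import cv2
i=cv2.imread('pics/w1.png')[170:260,200:350]
i=cv2.convertScaleAbs(i,alpha=1.6);cv2.imwrite('pics/w1c.png',cv2.resize(i,(750,450),interpolation=cv2.INTER_CUBIC))
E
```

```text
(no output)
```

View pics/w1c.png

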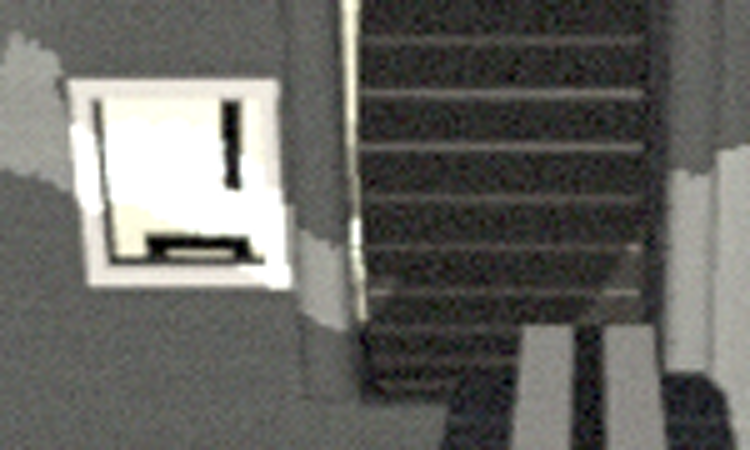

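The upper digit has only a right-hand vertical stroke and the lower one has a top bar with two legs. That probably means the drum sits between 7 and 8, so I'll roll towards -x. First I'll move in over the tyre.

>>> send_rows(moves="0 0 0 0.06 -0.07 0.07 -1; 0 0 0 0.11 -0.07 0.136 -1; 0 0 0 0.11 -0.07 0.17 -1; 0 0 0 0.11 -0.07 0.17 -1")

```text
time: 2.2
eef_pos: [0.5256, -0.2832, 0.1513]
tcp_rot: [0.99, -0.14, -0.001, -0.001]
contact_force: [-0.0, 0.1, 0.0]
opening: -0.001
finger_force: 0.0
```

>>> send_rows(moves="0 0 0 0 0 0.01 -1; 0 0 0 0 0 0.02 -1; 0 0 0 0 0 0.03 -1; 0 0 0 0 0 0.03 -1")

```text
time: 2.7
eef_pos: [0.5261, -0.2835, 0.1467]
tcp_rot: [0.99, -0.14, -0.0, -0.0]
contact_force: [0.3, -0.3, 0.7]
opening: 0.002
finger_force: 0.0
```

>>> send_rows(moves="0 0 0 0 0 0.006 -1; 0 0 0 0 0 0.006 -1")

```text
time: 2.95
eef_pos: [0.5261, -0.2835, 0.1455]
tcp_rot: [0.99, -0.14, -0.0, -0.0]
contact_force: [-0.2, -0.3, 0.4]
opening: -0.003
finger_force: 0.0
```

>>> send_rows(moves="0 0 0 0 0 0.006 -1; 0 0 0 0 0 0.006 -1")

```text
time: 3.2
eef_pos: [0.5261, -0.2835, 0.1442]
tcp_rot: [0.99, -0.14, -0.0, -0.0]
contact_force: [0.3, 0.1, 0.2]
opening: -0.002
finger_force: 0.0
```

>>> send_rows(moves="0 0 0 0 0 0.006 -1; 0 0 0 0 0 0.006 -1")

```text
time: 3.45
eef_pos: [0.5261, -0.2834, 0.1429]
tcp_rot: [0.99, -0.14, -0.0, -0.0]
contact_force: [-0.8, 0.0, -0.1]
opening: -0.001
finger_force: 0.0
```

>>> send_rows(moves="0 0 0 0 0 0.005 -1; 0 0 0 0 0 0.005 -1")

```text
time: 3.7
eef_pos: [0.5261, -0.2835, 0.142]
tcp_rot: [0.99, -0.14, -0.0, -0.0]
contact_force: [0.7, 1.2, -0.3]
opening: 0.003
finger_force: 0.0
```

>>> send_rows(moves="0 0 0 0 0 0.005 -1; 0 0 0 0 0 0.005 -1")

```text
time: 3.95
eef_pos: [0.5261, -0.2835, 0.141]
tcp_rot: [0.99, -0.14, -0.0, -0.0]
contact_force: [-0.1, -0.2, -0.2]
opening: -0.001
finger_force: 0.0
```

>>> send_rows(moves="0 0 0 0 0 0.005 -1; 0 0 0 0 0 0.005 -1")

```text
time: 4.2
eef_pos: [0.5261, -0.2835, 0.14]
tcp_rot: [0.99, -0.14, -0.0, -0.0]
contact_force: [-0.2, 0.4, 0.4]
opening: 0.001
finger_force: 0.0
```

>>> send_rows(moves="0 0 0 0 0 -0.04 -1; 0 0 0 -0.1 0 -0.04 -1; 0 0 0 -0.1 0 -0.04 -1;0 0 0 -0.1 0 -0.035 -1;0 0 0 -0.1 0 -0.03 -1; 0 0 0 -0.1 0 -0.03 -1")

```text
time: 4.95
eef_pos: [0.5071, -0.278, 0.1459]
tcp_rot: [0.99, -0.14, -0.0, -0.0]
contact_force: [0.4, 0.6, -0.7]
opening: -0.003
finger_force: 0.0
```

>>> send_rows(moves="0 0 0 0 0 0.005 -1; 0 0 0 0 0 0.005 -1")

```text
time: 5.2
eef_pos: [0.507, -0.2779, 0.145]
tcp_rot: [0.99, -0.14, -0.0, -0.0]
contact_force: [-0.7, 0.2, 0.7]
opening: 0.001
finger_force: 0.0
```

>>> send_rows(moves="0 0 0 0 0 0.005 -1; 0 0 0 0 0 0.005 -1")

```text
time: 5.45
eef_pos: [0.5069, -0.2779, 0.144]
tcp_rot: [0.99, -0.14, -0.0, -0.0]
contact_force: [-0.7, 0.0, 0.2]
opening: -0.003
finger_force: 0.0
```

>>> send_rows(moves="0 0 0 0 0 0.005 -1; 0 0 0 0 0 0.005 -1")

```text
time: 5.7
eef_pos: [0.5069, -0.278, 0.143]
tcp_rot: [0.99, -0.14, -0.0, -0.0]
contact_force: [0.3, -0.4, 0.3]
opening: 0.002
finger_force: 0.0
```

>>> send_rows(moves="0 0 0 0 0 0.005 -1; 0 0 0 0 0 0.005 -1")

```text
time: 5.95
eef_pos: [0.5069, -0.2779, 0.142]
tcp_rot: [0.99, -0.14, -0.0, -0.0]
contact_force: [0.0, 0.7, -0.0]
opening: -0.003
finger_force: 0.0
```

>>> send_rows(moves="0 0 0 0 0 0.005 -1; 0 0 0 0 0 0.005 -1")

```text
time: 6.2
eef_pos: [0.5069, -0.2779, 0.141]
tcp_rot: [0.99, -0.14, -0.0, -0.0]
contact_force: [-0.4, 0.2, 0.1]
opening: -0.003
finger_force: 0.0
```

>>> send_rows(moves="0 0 0 0 0 0.005 -1; 0 0 0 0 0 0.005 -1")

```text
time: 6.45
eef_pos: [0.5069, -0.2779, 0.14]
tcp_rot: [0.99, -0.14, -0.0, -0.0]
contact_force: [-0.5, 0.6, -0.4]
opening: -0.0
finger_force: 0.0
```

>>> send_rows(moves="0 0 0 0 0 0.005 -1; 0 0 0 0 0 0.005 -1")

```text
time: 6.7
eef_pos: [0.5069, -0.2779, 0.139]
tcp_rot: [0.99, -0.14, -0.0, -0.0]
contact_force: [1.3, 0.5, 0.5]
opening: -0.003
finger_force: 0.0
```

>>> send_rows(moves="0 0 0 0 0 0.005 -1; 0 0 0 0 0 0.005 -1")

```text
time: 6.95
eef_pos: [0.5069, -0.2779, 0.138]
tcp_rot: [0.99, -0.14, -0.0, -0.0]
contact_force: [-0.0, 0.3, 0.9]
opening: 0.004
finger_force: 0.0
```

No contact at 7 mm below the expected height, so I'll look before going lower.

```bash
python3 - <<'E'
from h import *
w=cam('wrist')['image'];s=cam('scene')['image']
a=cv2.resize(w[150:350,200:440],(480,400),interpolation=cv2.INTER_CUBIC)
b=cv2.resize(s[200:360,90:290],(500-180,256),interpolation=cv2.INTER_CUBIC)
m=np.zeros((400,800,3),np.uint8);m[:,:480]=a;m[:256,480:]=b
cv2.imwrite('pics/m2.png',cv2.convertScaleAbs(m[:,:,::-1],alpha=1.7))
E
```

```text
(no output)
```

View pics/m2.png

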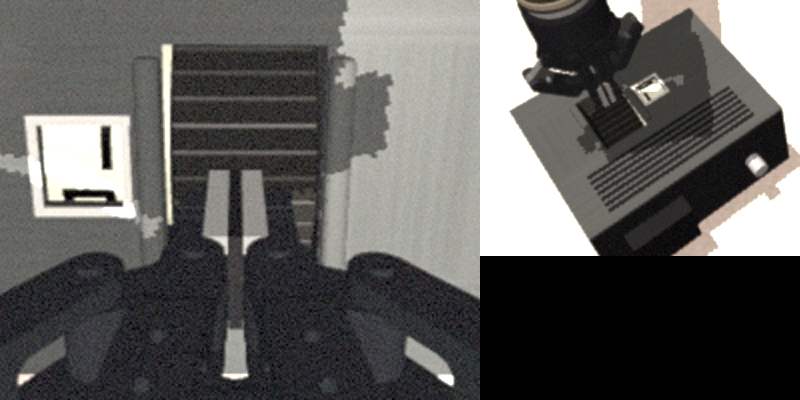

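Left: the fingertips' front edge is at wrist pixel (317,236), over the middle of the tyre (slot from column 286 to 360). Right: the same from the scene camera. I'll compare this with the projected geometry.

```bash
python3 - <<'E'
from h import *
c=cam('wrist');s=ctrl.get_state();r=R.from_quat(s['tcp_rot']);p=s['eef_pos']
for z in(0,.007,.014):
  for x in(-.011,0,.011): print(z,x,np.round(proj(c,p+r.apply([x,0,z])),1))
ex=np.array([.9603,-.279,0]);T=np.array([.505,-.2795,.131])
for k in(-.036,0,.036): print('tyre at x',k,np.round(proj(c,T+ex*k-[0,0,.013*(k!=0)]),1))
# window via wrist + earlier wrist triang
import pickle
c1=pickle.load(open('c1.pkl','rb'));d=pickle.load(open('c0.pkl','rb'))
print('win',tri([(c1,236,206),(c,239.5,233),(d['top'],435.2,245.2),(d['scene'],196.5,255)]))
print('win',tri([(c1,236,206),(c,239.5,233)]), p)
E
```

```text
0 -0.011 [320.  262.5]
0 0 [320.  245.1]
0 0.011 [320.  227.1]
0.007 -0.011 [319.8 256.8]
0.007 0 [319.9 240. ]
0.007 0.011 [319.9 222.5]
0.014 -0.011 [319.7 251.5]
0.014 0 [319.7 235.2]
0.014 0.011 [319.8 218.3]
tyre at x -0.036 [322.4 283.2]
tyre at x 0 [323.2 242.2]
tyre at x 0.036 [323.2 177.9]
win (array([ 0.51991804, -0.2297576 ,  0.11807167]), [array([0.4, 0.3]), array([ 1.4, -0.2]), array([ 0.1, -0.1]), array([ 0.5, -0.4])])
win (array([ 0.52098461, -0.23036021,  0.12107547]), [array([-0.4,  0.1]), array([ 0.5, -0.1])]) [ 0.50698718 -0.27799614  0.13817572]
```

>>> send_rows(moves="0 0 0 0 0 0.005 -1; 0 0 0 0 0 0.005 -1")

```text
time: 7.35
eef_pos: [0.5069, -0.2779, 0.137]
tcp_rot: [0.99, -0.14, -0.0, -0.0]
contact_force: [1.1, -0.0, 0.0]
opening: 0.002
finger_force: 0.0
```

>>> send_rows(moves="0 0 0 0 0 0.005 -1; 0 0 0 0 0 0.005 -1")

```text
time: 7.6
eef_pos: [0.5069, -0.2779, 0.136]
tcp_rot: [0.99, -0.14, -0.0, -0.0]
contact_force: [0.2, -0.1, -0.1]
opening: 0.001
finger_force: 0.0
```

>>> send_rows(moves="0 0 0 0 0 0.005 -1; 0 0 0 0 0 0.005 -1")

```text
time: 7.85
eef_pos: [0.5069, -0.2779, 0.135]
tcp_rot: [0.99, -0.14, -0.0, -0.0]
contact_force: [-0.7, 0.2, -0.1]
opening: -0.001
finger_force: 0.0
```

>>> send_rows(moves="0 0 0 0 0 0.005 -1; 0 0 0 0 0 0.005 -1")

```text
time: 8.1
eef_pos: [0.5069, -0.2779, 0.134]
tcp_rot: [0.99, -0.14, -0.0, -0.0]
contact_force: [0.0, -0.5, -0.1]
opening: 0.005
finger_force: 0.0
```

>>> send_rows(moves="0 0 0 0 0 0.005 -1; 0 0 0 0 0 0.005 -1")

```text
time: 8.35
eef_pos: [0.5069, -0.2779, 0.133]
tcp_rot: [0.99, -0.14, -0.0, -0.0]
contact_force: [0.7, 0.7, -0.1]
opening: 0.0
finger_force: 0.0
```

>>> send_rows(moves="0 0 0 0 0 0.005 -1; 0 0 0 0 0 0.005 -1")

```text
time: 8.6
eef_pos: [0.5069, -0.2779, 0.132]
tcp_rot: [0.99, -0.14, -0.0, -0.0]
contact_force: [-0.7, 0.3, -0.4]
opening: -0.004
finger_force: 0.0
```

>>> send_rows(moves="0 0 0 0 0 0.005 -1; 0 0 0 0 0 0.005 -1")

```text
time: 8.85
eef_pos: [0.5069, -0.2779, 0.131]
tcp_rot: [0.99, -0.14, -0.0, -0.0]
contact_force: [0.1, -0.0, -0.1]
opening: 0.006
finger_force: 0.0
```

>>> send_rows(moves="0 0 0 0 0 0.005 -1; 0 0 0 0 0 0.005 -1")

```text
time: 9.1
eef_pos: [0.5069, -0.2779, 0.13]
tcp_rot: [0.99, -0.14, -0.0, -0.0]
contact_force: [-0.8, 0.1, 0.8]
opening: 0.003
finger_force: 0.0
```

>>> send_rows(moves="0 0 0 0 0 0.005 -1; 0 0 0 0 0 0.005 -1")

```text
time: 9.35
eef_pos: [0.5069, -0.2779, 0.129]
tcp_rot: [0.99, -0.14, -0.0, -0.0]
contact_force: [-0.4, 0.3, 0.2]
opening: 0.002
finger_force: 0.0
```

>>> send_rows(moves="0 0 0 0 0 0.005 -1; 0 0 0 0 0 0.005 -1")

```text
time: 9.6
eef_pos: [0.5069, -0.2779, 0.128]
tcp_rot: [0.99, -0.14, -0.0, -0.0]
contact_force: [0.5, 0.5, 0.4]
opening: 0.005
finger_force: 0.0
```

Still nothing, so I'll measure the actual fingertip against the tyre from two views.

```bash
python3 - <<'E'
from h import *
import pickle
w=cam('wrist');s=cam('scene');pickle.dump((w,s),open('c3.pkl','wb'))
p=ctrl.get_state()['eef_pos']
print(np.round(proj(s,p),1),np.round(proj(s,p-[0,0,.014]),1),np.round(proj(s,[.505,-.2795,.131]),1))
a=cv2.resize(w['image'][190:340,240:400],(400,375),interpolation=cv2.INTER_CUBIC)
b=cv2.resize(s['image'][215:315,120:220],(400,400),interpolation=cv2.INTER_CUBIC)
m=np.zeros((400,800,3),np.uint8);m[:375,:400]=a;m[:,400:]=b
cv2.imwrite('pics/m3.png',cv2.convertScaleAbs(m[:,:,::-1],alpha=2.2))
E
```

```text
[171.7 266.7] [173.6 271. ] [169.9 265.9]
```

View pics/m3.png

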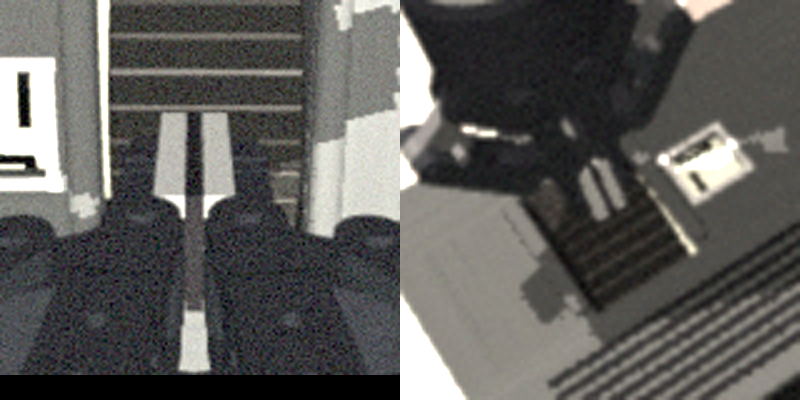

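Left (wrist): the tip's front edge is at (318.8,234.8). Right (scene): the tip ends at about (171.3,268.8), over the front half of the tyre.

```bash
python3 - <<'E'
from h import *
import pickle
w,s=pickle.load(open('c3.pkl','rb'))
print(tri([(w,318.8,234.8),(s,171.3,268.8)]))
# tyre slot corners: far-left rib/slot etc in scene
for q in((597,308),(695,250)): print(atz(s,120+(q[0]-400)/4,215+q[1]/4,.118))
# slot edge in wrist 
goto(.505,-.2795,.131)
E
```

```text
(array([ 0.51305021, -0.28091413,  0.13085077]), [array([3.4, 1.4]), array([ 1.2, -0.2])])
[ 0.53502588 -0.31406998  0.118     ]
[ 0.55000529 -0.26911738  0.118     ]
t 9.7 units [-0.0072  0.01   -0.0145] pos [ 0.5069 -0.278   0.1281] tool x deg -16.098738456695507 z [-0.  0. -1.] F [-0.2  -0.07  0.75]
```

>>> send_rows(moves="0 0 0 0 0 0.005 -1; 0 0 0 0 0 0.005 -1")

```text
time: 9.95
eef_pos: [0.5069, -0.2779, 0.127]
tcp_rot: [0.99, -0.14, -0.0, -0.0]
contact_force: [-0.4, 0.5, 0.3]
opening: 0.002
finger_force: 0.0
```

>>> send_rows(moves="0 0 0 0 0 0.005 -1; 0 0 0 0 0 0.005 -1")

```text
time: 10.2
eef_pos: [0.5069, -0.2779, 0.126]
tcp_rot: [0.99, -0.14, -0.0, -0.0]
contact_force: [-0.5, -0.2, -0.6]
opening: -0.002
finger_force: 0.0
```

>>> send_rows(moves="0 0 0 0 0 0.005 -1; 0 0 0 0 0 0.005 -1")

```text
time: 10.45
eef_pos: [0.5069, -0.2779, 0.125]
tcp_rot: [0.99, -0.14, -0.0, -0.0]
contact_force: [0.3, -0.2, 0.3]
opening: 0.001
finger_force: 0.0
```

>>> send_rows(moves="0 0 0 0 0 0.005 -1; 0 0 0 0 0 0.005 -1")

```text
time: 10.7
eef_pos: [0.5069, -0.2779, 0.124]
tcp_rot: [0.99, -0.14, -0.0, -0.0]
contact_force: [0.2, -0.0, 1.2]
opening: 0.001
finger_force: 0.0
```

>>> send_rows(moves="0 0 0 0 0 0.005 -1; 0 0 0 0 0 0.005 -1")

```text
time: 10.95
eef_pos: [0.5069, -0.2779, 0.123]
tcp_rot: [0.99, -0.14, -0.0, -0.0]
contact_force: [0.5, 0.5, 0.4]
opening: -0.002
finger_force: 0.0
```

>>> send_rows(moves="0 0 0 0 0 0.005 -1; 0 0 0 0 0 0.005 -1")

```text
time: 11.2
eef_pos: [0.507, -0.278, 0.1224]
tcp_rot: [0.99, -0.14, 0.0, 0.0]
contact_force: [-1.3, -0.3, 2.2]
opening: -0.0
finger_force: 0.9
```

>>> send_rows(moves="0 0 0 0 0 0.005 -1; 0 0 0 0 0 0.005 -1")

```text
time: 11.45
eef_pos: [0.5071, -0.2781, 0.1224]
tcp_rot: [0.99, -0.14, -0.0, 0.0]
contact_force: [-1.8, 1.7, 5.9]
opening: 0.0
finger_force: 3.0
```

Contact at TCP z = 0.1225 with about 4 N per mm. Next I'll press to about 12 N and try a short drag.

>>> send_rows(moves="0 0 0 0 0 0.004 -1; 0 0 0 0 0 0.008 -1; 0 0 0 -0.01 0 0.008 -1; 0 0 0 -0.02 0 0.008 -1; 0 0 0 -0.03 0 0.008 -1; 0 0 0 -0.04 0 0.008 -1; 0 0 0 -0.05 0 0.008 -1; 0 0 0 -0.06 0 0.008 -1")

```text
time: 12.45
eef_pos: [0.4984, -0.2765, 0.1223]
tcp_rot: [0.99, -0.14, 0.004, 0.002]
contact_force: [4.1, -0.6, 4.9]
opening: -0.002
finger_force: 2.6
```

```bash
cat >> h.py <<'E'
def win(name):
    c=cam('wrist');u,v=map(int,proj(c,(.5200,-.2298,.118)))
    i=cv2.resize(c['image'][v-26:v+26,u-26:u+26],(260,260),interpolation=cv2.INTER_CUBIC)
    cv2.imwrite('pics/'+name,i[:,:,::-1]);g=c['image'][v-26:v+26,u-26:u+26].min(2)
    for r in g[2:50:1]: print(''.join('#' if x<55 else '+' if x<90 else '-' if x<130 else '.' for x in r[4:48]))
E
python3 -c "
from h import *
goto(.505,-.2795,.1225);win('d1.png')"
```

```text
t 12.45 units [ 0.0359  0.0054 -0.0004] pos [ 0.4984 -0.2765  0.1223] tool x deg -16.12053557630935 z [ 0.008 -0.005 -1.   ] F [ 4.11 -0.62  4.93]
............................................
............................................
................................-------.....
-...............................-#####-.....
-...............................-#####-.....
-...............................-#####-.....
-...............................-#####-.....
-...............................-#####-.....
-...............................-#####-.....
-...............................-#####-.....
-...............................-#####-.....
+...............................-#####-.....
+-...............................#####-.....
+-...............................#####-.....
+-...............................#####-.....
+-...............................#####+.....
#-...............................#####+.....
#-...............................+####+.....
#-...............................+####+.....
#-...............................+####+.....
#+...............................+####+.....
#+......
[... 506 characters left out ...]
.........................
+#+.........................................
+#-.........................................
+#+.........................................
+#+.........................................
+#+.....................-----------------...
-##.........---------+++++++++++#+++++#++-..
.+#-........+###########################+-..
.+#+........+############################-..
.+#+-.......-############################-..
.+#+-.......-######+++#+++++++#+++++#####+..
.-#+-.......-#####+---.-----.-------#####+..
.+##++++-++-+#####+-++--+-++++++-+++#####+++
.-##########################################
.-##########################################
.-++++++++++++++++++++++++++++++++++++++++++
```

>>> send_rows(moves="0 0 0 0 0 0.005 -1; 0 0 0 0 0 0.005 -1")

```text
time: 12.75
eef_pos: [0.4983, -0.2765, 0.1223]
tcp_rot: [0.99, -0.14, 0.004, 0.002]
contact_force: [1.7, -0.3, 9.6]
opening: -0.001
finger_force: 4.7
```

>>> send_rows(moves="0 0 0 0 0 0.006 -1; 0 0 0 0 0 0.006 -1")

```text
time: 13.0
eef_pos: [0.4983, -0.2765, 0.1221]
tcp_rot: [0.99, -0.14, 0.004, 0.002]
contact_force: [-1.0, 1.8, 13.3]
opening: -0.0
finger_force: 7.0
```

>>> send_rows(moves="0 0 0 -0.02 0 0 -1; 0 0 0 -0.04 0 0 -1; 0 0 0 -0.06 0 0 -1")

```text
time: 13.38
eef_pos: [0.4875, -0.2735, 0.1212]
tcp_rot: [0.99, -0.14, 0.005, 0.002]
contact_force: [2.5, -0.4, 6.4]
opening: 0.007
finger_force: 2.8
```

```bash
python3 -c "
from h import *
goto(.505,-.2795,.1225);win('d2.png')" | awk 'NR==1||NR%2'
```

```text
t 13.375 units [ 0.0924  0.0047 -0.0057] pos [ 0.4875 -0.2735  0.1212] tool x deg -16.11785790960759 z [ 0.01  -0.006 -1.   ] F [ 2.49 -0.44  6.37]
.........++++++++++++++++++++++++++++++-....
-........##############################-....
-................................-#####-....
-................................-#####-....
-................................-#####-....
+................................-#####-....
+-...............................-#####-....
#-................................#####+....
#-................................#####+....
#+...............................-#####+-...
#+-...............................+####+-...
#+-...............................+#####-...
##-...............................+#####-...
##-...............................-#####-...
##+...............................-#####-...
##+-...............................#####+-..
+#+-..............................-+#####-..
+##-..............................-+#####-..
+##-...............................-------..
-+#+-.......................................
-+#+-.......................................
-+#+-.......................................
-+##+---------------------------------------
.+##########################################
```

The digit is a 7, so the drum is at about 4.78 rad and needs about -2.4 rad more. I'll use longer strokes.

>>> send_rows(moves="0 0 0 0 0 -0.05 -1; 0 0 0 0.11 0 -0.06 -1; 0 0 0 0.22 0 -0.055 -1; 0 0 0 0.22 0 -0.03 -1; 0 0 0 0.22 0 -0.01 -1; 0 0 0 0.22 0 0.003 -1; 0 0 0 0.22 0 0.003 -1")

```text
time: 14.3
eef_pos: [0.5271, -0.2838, 0.1199]
tcp_rot: [0.99, -0.14, 0.002, 0.0]
contact_force: [0.1, 2.6, 10.9]
opening: 0.001
finger_force: 5.2
```

>>> send_rows(moves="0 0 0 -0.03 0 0 -1; 0 0 0 -0.06 0 0 -1; 0 0 0 -0.09 0 0 -1; 0 0 0 -0.11 0 0.001 -1")

```text
time: 14.8
eef_pos: [0.5097, -0.2787, 0.1223]
tcp_rot: [0.99, -0.141, 0.007, 0.001]
contact_force: [6.6, 3.8, 14.5]
opening: 0.002
finger_force: 7.0
```

>>> send_rows(moves="0 0 0 -0.03 0 0.002 -1; 0 0 0 -0.06 0 0.004 -1; 0 0 0 -0.09 0 0.006 -1; 0 0 0 -0.12 0 0.009 -1")

```text
time: 15.3
eef_pos: [0.4861, -0.2719, 0.1205]
tcp_rot: [0.99, -0.14, 0.006, 0.001]
contact_force: [4.6, 3.8, 13.1]
opening: 0.002
finger_force: 6.4
```

```bash
python3 -c "
from h import *
goto(.505,-.2795,.1225);win('d3.png')" | awk 'NR==1||NR%2'
```

```text
t 15.3 units [ 0.1015  0.0101 -0.0088] pos [ 0.4861 -0.2719  0.1205] tool x deg -16.15158944637997 z [ 0.012 -0.005 -1.   ] F [ 4.62  3.84 13.07]
........-+++++++++++++++++++++++++++++--....
........######-.............................
........+####+-.............................
........+####+-.............................
-.......+#####-.............................
-.......+#####-.............................
-.......+#####-.............................
-.......+######++++++++++++++++++++++++-....
+.......+##############################-....
+-......+##############################-....
+-......-#####+-.................+#####-....
#-.......######-.................-#####-....
#-.......+#####-..................#####+....
#+.......+#####-.................-#####+-...
#+-......-#####-..................+#####-...
#+-......-######------------------######-...
##-......-+#############################-...
##-......-+#############################+...
##+-........................................
##+-........................................
+#+-........................................
+##-........................................
+##+........................................
-###########################################
```

One stroke gave about one number: 6 is now in the window, slightly high. I need two more strokes.

>>> send_rows(moves="0 0 0 0 0.01 -0.063 -1; 0 0 0 0.11 0.01 -0.073 -1; 0 0 0 0.23 0.01 -0.068 -1; 0 0 0 0.23 0.01 -0.042 -1; 0 0 0 0.23 0.01 -0.022 -1; 0 0 0 0.23 0.01 -0.01 -1; 0 0 0 0.23 0.01 -0.01 -1")

```text
time: 16.23
eef_pos: [0.5262, -0.2857, 0.1199]
tcp_rot: [0.99, -0.14, 0.002, 0.0]
contact_force: [-0.9, 2.8, 11.3]
opening: 0.002
finger_force: 5.5
```

>>> send_rows(moves="0 0 0 -0.03 0 0 -1; 0 0 0 -0.06 0 0 -1; 0 0 0 -0.09 0 0 -1; 0 0 0 -0.11 0 0.001 -1; 0 0 0 -0.14 0 0.003 -1; 0 0 0 -0.17 0 0.005 -1; 0 0 0 -0.20 0 0.007 -1; 0 0 0 -0.23 0 0.01 -1")

```text
time: 17.23
eef_pos: [0.4852, -0.2739, 0.1204]
tcp_rot: [0.99, -0.141, 0.006, 0.001]
contact_force: [4.0, 4.8, 15.1]
opening: -0.001
finger_force: 6.5
```

```bash
python3 -c "
from h import *
goto(.505,-.2795,.1225);win('d4.png')" | awk 'NR==1||NR%2'
```

```text
t 17.225 units [ 0.1031 -0.0007 -0.0092] pos [ 0.4852 -0.2739  0.1204] tool x deg -16.157646434081375 z [ 0.012 -0.005 -1.   ] F [ 4.03  4.85 15.14]
........+++++++++++++++++++++++++++++++-....
........+#####-.............................
........+#####-.............................
........+#####-.............................
-.......+#####-.............................
-.......+#####-.............................
-.......+#####+-............................
-.......+##############################-....
+.......+##############################-....
+-......-########+###+#################-....
#-...............................-#####-....
#-................................#####+-...
#+................................+####+-...
#+-...............................+#####-...
#+-...............................+#####-...
##-......-+######++++++++++++++++#######-...
##-......-+#############################+-..
##+-......-##############################-..
##+-........................................
+#+-........................................
+##-........................................
+##-........................................
-###----------+++++++++++++++++++++++++++++-
-+##########################################
```

>>> send_rows(moves="0 0 0 0 0.002 -0.063 -1; 0 0 0 0.11 0.002 -0.073 -1; 0 0 0 0.23 0.002 -0.068 -1; 0 0 0 0.23 0.002 -0.042 -1; 0 0 0 0.23 0.002 -0.022 -1; 0 0 0 0.23 0.002 -0.01 -1; 0 0 0 0.23 0.002 -0.01 -1")

```text
time: 18.15
eef_pos: [0.5261, -0.286, 0.1199]
tcp_rot: [0.99, -0.14, 0.002, 0.0]
contact_force: [-0.1, 2.6, 11.5]
opening: -0.003
finger_force: 5.7
```

>>> send_rows(moves="0 0 0 -0.03 0 0 -1; 0 0 0 -0.06 0 0 -1; 0 0 0 -0.09 0 0 -1; 0 0 0 -0.11 0 0.001 -1; 0 0 0 -0.14 0 0.003 -1; 0 0 0 -0.17 0 0.005 -1; 0 0 0 -0.20 0 0.007 -1; 0 0 0 -0.23 0 0.01 -1")

```text
time: 19.15
eef_pos: [0.4849, -0.2742, 0.1203]
tcp_rot: [0.99, -0.141, 0.006, 0.001]
contact_force: [3.2, 3.5, 13.7]
opening: -0.002
finger_force: 6.6
```

```bash
python3 -c "
from h import *
goto(.505,-.2795,.1225);win('d5.png')
c=cam('wrist')
import pickle;pickle.dump(c,open('c5.pkl','wb'))
g=c['image'].min(2);u,v=map(int,proj(c,(.52,-.2298,.118)));print(u,v)
for col in(u-3,u+12): print(col,[(r,int(g[r,col])) for r in range(v-36,v+36)])
"
```

```text
t 19.15 units [ 0.1038 -0.0025 -0.0095] pos [ 0.4849 -0.2742  0.1203] tool x deg -16.1559759172174 z [ 0.012 -0.005 -1.   ] F [ 3.18  3.51 13.74]
........-------..................-------....
........+#####-..................+####+-....
........+#####-..................+#####-....
........+#####-..................+#####-....
........+#####-..................+#####-....
-.......+#####-..................+#####-....
-.......+#####-..................+#####-....
-.......-#####-..................+#####-....
-.......-#####-..................+#####-....
-.......-#####-..................+#####-....
-.......-#####-..................-#####-....
-.......-#####+..................-#####-....
-.......-#####+-.................-#####-....
+.......-######+-----------------+#####-....
+.......-##############################-....
+-......-##############################-....
+-......-##############################-....
+-......-##############################+....
#-......-+#############################+....
#-.......-++++++++++++++++++++++++#####+....
#-...............................-#####+-...
#-.......
[... 2172 characters left out ...]
), (180, 141), (181, 139), (182, 98), (183, 44), (184, 0), (185, 5), (186, 19), (187, 14), (188, 13), (189, 12), (190, 9), (191, 19), (192, 10), (193, 11), (194, 14), (195, 2), (196, 17), (197, 14), (198, 11), (199, 15), (200, 11), (201, 4), (202, 1), (203, 15), (204, 31), (205, 43), (206, 44), (207, 47), (208, 51), (209, 60), (210, 71), (211, 76), (212, 79), (213, 102), (214, 102), (215, 125), (216, 126), (217, 125), (218, 134), (219, 139), (220, 139), (221, 140), (222, 139), (223, 139), (224, 139), (225, 138), (226, 134), (227, 118), (228, 68), (229, 34), (230, 69), (231, 121), (232, 135), (233, 139), (234, 134), (235, 135), (236, 96), (237, 60), (238, 58), (239, 59), (240, 57), (241, 58)]
```

```bash
python3 -c "
from h import *
import pickle;c=pickle.load(open('c5.pkl','rb'))
W=np.array([.52,-.2298,.118]);ex=np.array([.9607,-.2776,0])
for n,r,z in(('frame top',176,.119),('frame bot',236,.119),('inner bot',228,.118),('digit top',182.3,.112),('digit bot',216,.113),('digit bot@114',216,.114),('dtop114',182.3,.114)): print(n,(atz(c,226,r,z)-W)@ex*1e3)
"
```

```text
frame top 17.279552642289747
frame bot -17.22287894468307
inner bot -12.781271081454308
digit top 12.274700540738829
digit bot -7.36375952903026
digit bot@114 -7.015358139617349
dtop114 12.722076163827463
```

The 4 is in the window about 2.5 mm towards +x. I'll drag 3.5 mm more, then lift off.

>>> send_rows(moves="0 0 0 -0.007 0 0.001 -1; 0 0 0 -0.013 0 0.002 -1; 0 0 0 -0.019 0 0.003 -1; 0 0 0 -0.019 0 0.003 -1")

```text
time: 19.75
eef_pos: [0.4798, -0.2727, 0.1187]
tcp_rot: [0.99, -0.14, 0.004, 0.001]
contact_force: [1.3, 3.8, 15.5]
opening: 0.002
finger_force: 7.4
```

>>> send_rows(moves="0 0 0 0.005 0 -0.03 -1; 0 0 0 0.005 0 -0.1 -1; 0 0 0 0.005 0 -0.3 -1; 0 0 0 0.005 0 -0.4 -1; 0 0 0 0.005 0 -0.4 -1; 0 0 0 0.005 0 -0.4 -1")

```text
time: 20.5
eef_pos: [0.4776, -0.2717, 0.1926]
tcp_rot: [0.99, -0.14, -0.001, -0.001]
contact_force: [-0.4, 0.0, -0.2]
opening: 0.001
finger_force: 0.0
```

```bash
python3 -c "
from h import *
c=cam('wrist','w6.png')
W=np.array([.52,-.2298,.118]);ex=np.array([.9607,-.2776,0]);ey=np.array([.2776,.9607,0])
g=c['image'].min(2).astype(int)
for oy in(0,-6,6):
  # sample along the radio x line on z=.114 plane
  print(oy,''.join('#' if x<45 else '+' if x<90 else '.' for x in [g[int(round(v)),int(round(u))] for u,v in (proj(c,W+ex*k*5e-4+ey*oy*1e-3-[0,0,.004]) for k in range(-36,37))]))
goto(.4978,.180,.10)
"
```

```text
0 .......++.......................#####++...............................+++
-6 ......+++.....++#######################++++++#########++..............+++
6 .......++.......................##########++++++++++++++..............+++
t 20.55 units [-0.5278 -2.1968  0.4658] pos [ 0.4776 -0.2716  0.1922] tool x deg -16.10887116861082 z [-0.003  0.002 -1.   ] F [ 0.73  0.34 -0.44]
```

The 4 is centred within about 0.5 mm and the drum is released. Next is the mic bar, with the tool turned so the camera stays clear of the mic head.

>>> send_rows(moves="0 0 0 -0.05 -0.2 0 -1; 0 0 0 -0.12 -0.45 0 -1; 0 0 0 -0.18 -0.72 0 -1; 0 0 0 -0.25 -0.98 0 -1")

```text
time: 21.05
eef_pos: [0.4839, -0.0683, 0.1925]
tcp_rot: [0.99, -0.14, -0.001, -0.0]
contact_force: [0.7, -0.9, -0.2]
opening: -0.001
finger_force: 0.0
```

>>> send_rows(moves="0 0 0 -0.06 -0.25 0 -1; 0 0 0 -0.12 -0.5 0 -1; 0 0 0 -0.18 -0.74 0 -1; 0 0 0 -0.25 -0.98 0 -1")

```text
time: 21.55
eef_pos: [0.4902, 0.1336, 0.1925]
tcp_rot: [0.99, -0.14, -0.001, 0.0]
contact_force: [-0.0, -0.7, 0.6]
opening: 0.004
finger_force: 0.0
```

>>> send_rows(moves="0 0 -0.028 -0.02 -0.2 0 -1; 0 0 -0.056 -0.028 -0.237 0 -1; 0 0 -0.084 -0.028 -0.237 0 -1; 0 0 -0.112 -0.028 -0.237 0 -1; 0 0 -0.14 -0.028 -0.237 0 -1; 0 0 -0.168 -0.028 -0.237 0 -1; 0 0 -0.196 -0.028 -0.237 0 -1; 0 0 -0.224 -0.028 -0.237 0 -1; 0 0 -0.25 -0.028 -0.237 0 -1; 0 0 -0.25 -0.028 -0.237 0 -1")

```text
time: 22.8
eef_pos: [0.4981, 0.179, 0.1925]
tcp_rot: [0.8, 0.6, -0.001, -0.001]
contact_force: [-0.6, -0.1, -0.4]
opening: -0.0
finger_force: 0.0
```

```bash
python3 -c "
from h import *
goto(.498,.180,.075)
c=cam('wrist','w7.png');print(proj(c,(.498,.18,.043)))
import pickle;pickle.dump(c,open('c7.pkl','wb'))"
```

```text
t 22.8 units [ 5.600e-03 -5.000e-04  5.876e-01] pos [0.4981 0.179  0.1925] tool x deg 73.79173807725628 z [-0.003 -0.001 -1.   ] F [-0.55 -0.12 -0.44]
(np.float64(316.04627958648086), np.float64(182.59850920544278))
```

View pics/w7.png

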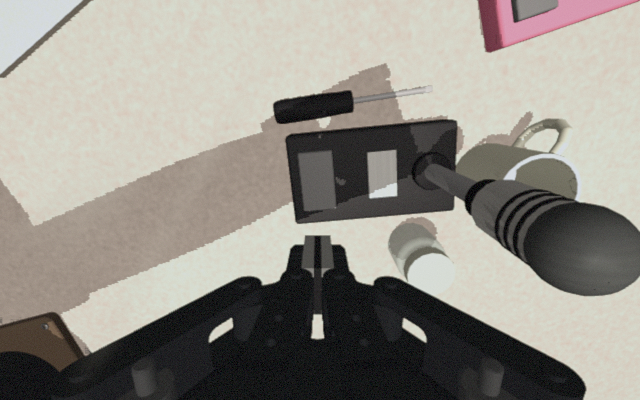

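The wrist view shows the dark mic's bar at (318,181), within 2 px of the prediction. The head is well to the right, so I'll descend.

>>> send_rows(moves="0 0 0 0 0 0.2 -1; 0 0 0 0 0 0.4 -1; 0 0 0 0 0 0.55 -1; 0 0 0 0 0 0.65 -1; 0 0 0 0 0 0.68 -1; 0 0 0 0 0 0.68 -1")

```text
time: 23.6
eef_pos: [0.4989, 0.1791, 0.058]
tcp_rot: [0.799, 0.601, -0.0, -0.0]
contact_force: [0.1, 0.3, -0.6]
opening: 0.001
finger_force: 0.0
```

>>> send_rows(moves="0 0 0 0 0 0.02 -1; 0 0 0 0 0 0.04 -1; 0 0 0 0 0 0.05 -1; 0 0 0 0 0 0.05 -1")

```text
time: 24.1
eef_pos: [0.4989, 0.1792, 0.0481]
tcp_rot: [0.799, 0.601, -0.0, -0.0]
contact_force: [0.6, -0.5, 0.4]
opening: 0.003
finger_force: 0.0
```

>>> send_rows(moves="0 0 0 0 0 0.01 -1; 0 0 0 0 0 0.02 -1; 0 0 0 0 0 0.02 -1")

```text
time: 24.48
eef_pos: [0.4988, 0.1791, 0.0439]
tcp_rot: [0.799, 0.601, -0.0, -0.0]
contact_force: [-0.0, 0.2, 0.9]
opening: -0.001
finger_force: 0.0
```

>>> send_rows(moves="0 0 0 0 0 0.01 -1; 0 0 0 0 0 0.02 -1; 0 0 0 0 0 0.02 -1")

```text
time: 24.85
eef_pos: [0.4988, 0.1791, 0.0399]
tcp_rot: [0.799, 0.601, -0.0, -0.0]
contact_force: [-0.4, -0.5, -0.2]
opening: 0.001
finger_force: 0.0
```

>>> send_rows(moves="0 0 0 0 0 0.01 -1; 0 0 0 0 0 0.01 -1")

```text
time: 25.1
eef_pos: [0.4989, 0.1791, 0.038]
tcp_rot: [0.799, 0.601, -0.0, -0.0]
contact_force: [0.4, -0.5, -0.9]
opening: -0.0
finger_force: 0.0
```

>>> send_rows(moves="0 0 0 0 0 0.01 -1; 0 0 0 0 0 0.01 -1")

```text
time: 25.35
eef_pos: [0.4988, 0.1791, 0.0359]
tcp_rot: [0.799, 0.601, -0.0, -0.0]
contact_force: [-0.5, -0.1, -0.0]
opening: -0.004
finger_force: 0.0
```

>>> send_rows(moves="0 0 0 0 0 0.01 -1; 0 0 0 0 0 0.01 -1")

```text
time: 25.6
eef_pos: [0.4992, 0.1792, 0.0343]
tcp_rot: [0.799, 0.601, 0.0, 0.0]
contact_force: [-1.0, 1.1, 2.0]
opening: 0.001
finger_force: 0.8
```

>>> send_rows(moves="0 0 0 0 0 0.01 -1; 0 0 0 0 0 0.01 -1")

```text
time: 25.85
eef_pos: [0.4992, 0.1792, 0.0323]
tcp_rot: [0.799, 0.601, 0.0, 0.0]
contact_force: [-0.3, -0.2, 1.9]
opening: 0.001
finger_force: 1.4
```

>>> send_rows(moves="0 0 0 0 0 0.007 -1; 0 0 0 0 0 0.014 -1; 0 0 0 0 0 0.02 -1; 0 0 0 0 0 0.02 -1")

```text
time: 26.35
eef_pos: [0.4992, 0.1792, 0.0285]
tcp_rot: [0.799, 0.601, 0.0, 0.0]
contact_force: [-2.1, -0.3, 6.2]
opening: 0.004
finger_force: 2.8
```

>>> send_rows(moves="0 0 0 0 0 0.007 -1; 0 0 0 0 0 0.012 -1; 0 0 0 0 0 0.012 -1")

```text
time: 26.72
eef_pos: [0.4994, 0.1792, 0.0283]
tcp_rot: [0.799, 0.601, -0.001, -0.0]
contact_force: [-6.8, -1.7, 18.0]
opening: 0.005
finger_force: 9.1
```

>>> send_rows(moves="0 0 0 0 0 -0.004 -1; 0 0 0 0 0 -0.004 -1; 0 0 0 0 0 -0.004 -1; 0 0 0 0 0 -0.004 -1; 0 0 0 0 0 -0.004 -1; 0 0 0 0 0 -0.004 -1; 0 0 0 0 0 -0.004 -1; 0 0 0 0 0 -0.004 -1; 0 0 0 0 0 -0.004 -1; 0 0 0 0 0 -0.004 -1; 0 0 0 0 0 -0.004 -1; 0 0 0 0 0 -0.004 -1")

```text
time: 28.22
eef_pos: [0.4993, 0.1792, 0.0283]
tcp_rot: [0.799, 0.601, -0.0, -0.0]
contact_force: [-4.3, -1.9, 13.5]
opening: -0.0
finger_force: 6.9
```

>>> send_rows(moves="0 0 0 0 0 -0.03 -1; 0 0 0 0 0 -0.07 -1; 0 0 0 0 0 -0.2 -1; 0 0 0 0 0 -0.45 -1; 0 0 0 0 0 -0.6 -1; 0 0 0 0 0 -0.6 -1; 0 0 0 0 0 -0.6 -1; 0 0 0 0 0 -0.6 -1")

```text
time: 29.22
eef_pos: [0.4976, 0.1789, 0.1442]
tcp_rot: [0.799, 0.601, -0.002, -0.001]
contact_force: [0.5, -0.0, -0.7]
opening: 0.0
finger_force: 0.0
```

```bash
python3 -c "
from h import *
t=cam('top')['image'];w=cam('wrist')['image'];s=cam('scene')['image']
f=lambda i:cv2.resize(i,(400,300),interpolation=cv2.INTER_CUBIC)
m=np.vstack([np.hstack([f(s[230:290,150:230]),f(t[215:275,405:485])]),np.hstack([f(w[40:340,120:520]),f(t[140:290,190:390])])])
cv2.imwrite('pics/m8.png',cv2.convertScaleAbs(m[:,:,::-1],alpha=1.5))"
```

```text
(no output)
```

View pics/m8.png

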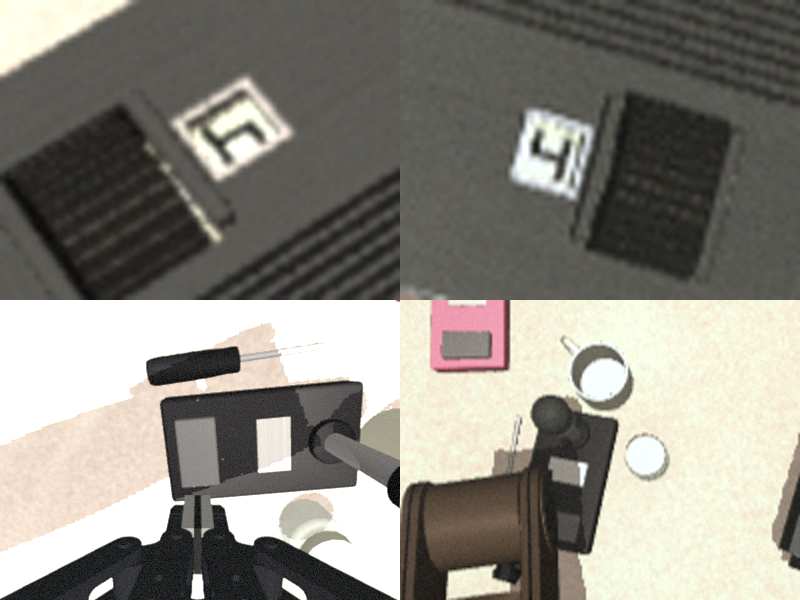

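The 4 stands centred in the window in both the scene and top crops. The finger is clear of the bar, and the mug, jar and screwdriver look undisturbed. I'll hand in.

```bash
python3 -c "
from plant import ctrl
print(ctrl.sign_off())"
```

```text
the job is handed in; nothing more can be done
None
```

I rolled the drum to 4 (centred within about 0.5 mm), let it go, held the mic bar fully down for about 1.5 s and let it up. The job is handed in at about 29 s of the 72 s; sign-off gave no verdict.

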